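# Shut the feed gate and close the die collar of a clay extruder

## Robot

A 6-joint arm with a two-finger parallel gripper is mounted at the origin on the work surface. World frame = base frame: x ahead of the robot, y to its left, z up, the work surface at z = 0. Lengths are in m, angles in rad, forces in N, time in s.
With the tool pointing down it reaches from about 0.3 to 0.875 m from the base axis. Payload 6.4 kg.
Tool frame: the origin (TCP) lies on the centre line of the jaws, within the pads' length; the fingertips stand 25 mm ahead of it and the grasp point (between the pads) lies 6 mm ahead of it (ctrl.tip_reach is the distance from the TCP to the fingertips, in m); z points along the fingers, y is the line along which they close (so a half turn about z gives the same grasp; the last joint's range is limited). The gripper opens to 85 mm and grips with 20 to 120 N. Pads are 22 mm wide; open, the fingers measure 114 mm over their backs; the gripper's body (76 mm by 85 mm) begins 54 mm behind the grasp point. The pads swing forward as they close: fully open they stand 13 mm farther back than shut.
Start: joints at [-1.321, 0.181, 1.607, -0, 1.354, -0.206], TCP at [0.253, -0.516, 0.256] pointing down, gripper open.
Joint ranges: [-2.99, 2.99], [-0.89, 2.07], [0.3, 2.58], [-1.14, 4.28], [0, 2.63], [-3.12, 3.12]. Speed limits (rad/s): [2.57, 2.57, 3.01, 3.14, 3.14, 3.14].

## Interface

Orientations are given as a unit quaternion [w, x, y, z].
In Python, from bench import ctrl gives the robot as it stands.
- The arm moves only by the tool servo_tool, never from a script. Its argument "motion" is a list that holds one entry, the list of rows, each a list of 5 numbers: the shift along the tool's x, y, z in cm, then the turn about the tool's z in degrees, then the closure, from -1 (fully open) to 1 (shut). In form: [[[dx, dy, dz, twist, claw], ...]]. A call has 1 to 5 rows; each row is the pose to reach, as a shift and turn from the pose commanded when the call began, along the tool's axes at that moment; what a row does not reach only later rows make up. A row lasts 1/10 s, in which the tool goes at most 50 mm and 8.59 degrees, less where a joint would pass 70% of its speed; a pose out of reach is approached as far as the arm can. A call with a gripper value outside its range is refused whole. The fingers move at their own pace and stop on an object; the grip force is fixed at half the most. Time passes only in rows, so rows that repeat a pose let the fingers close. It gives the time, the measured TCP pose, the force, the opening and the grip force at its end, in the units of the state.
- ctrl.get_obs(): the state, without advancing time (a new reading comes with each control period).
- ctrl.camera(name): name is "side" or "top" or "wrist"; returns a dict with "pixels" (400x640x3 uint8, red, green, blue), "depth" (400x640 float32, m along the optical axis (not along the pixel's ray), 0 where there is no reading), "fx", "fy", "cx", "cy" (pixels), "R" (3x3) and "t" (3): a world point X has camera coordinates R X + t; the wrist camera has in their place "hand_eye" (4x4, takes a point from camera to tool coordinates, whose origin is the TCP and whose axes are the flange's). Camera axes: x right, y down, z forward; pixel columns grow to the right and rows downward; lengths in m; the calibration is good to about 2 mm. The wrist camera is an equidistant fisheye: a pixel r from the principal point sees the ray r / f radians off the axis. A picture is of the moment at which its call begins: read the wrist's pose just before it.
- ctrl.hand_in(): hands the job in; it is judged then, once.
The state is a dict: "time_s": time; "q": joint angles; "dq": joint speeds; "joint_efforts": joint torques, N m; "eef_pos": TCP position; "eef_rot": TCP orientation; "wrist_force": force on the tool from outside, world axes, zero at the start; "torque": the same for the moment, N m; "opening": opening from 0.0 (shut) to 1.0 (fully open); "grasp_force": force on a finger pad.
Only numpy, scipy, OpenCV 4.12 (cv2) and the standard library are available. Lean on these libraries where they do the work, as an engineer would, in place of code of your own. Each camera call takes 0.05 s, during which the arm holds its last target. There are 200 camera calls.

## Task

Close up the clay extruder: first take the flat-handled gate blade out of the wooden rack and push it fully down into the slot of the gate box, and let go of it. Then turn the knurled collar on the spigot (under a quarter turn clockwise is enough) until its hidden keyways drop over the pins, push it fully home against the spring, and finish still holding it pushed home: do not let go. Leave everything else on the bench where it is.

Things in the scene. Friction and masses are not known exactly. Their poses are not given: they have to be found in the camera images.
- extruder: Grey cast extruder head, fixed, standing on the table: base 120 x 240 x 12, upright barrel 52 in diameter with a spigot 40 in diameter on top, and beside it, joined by a level pipe, the gate box 76 (x) x 44 (y) x 75 high. Origin on the table under the barrel's axis, z up; the gate box is centred at its y = -120. It may stand at any yaw within about 20 degrees.
- spigot_seat (a point): Centre of the barrel's shoulder, on the collar's vertical axis, 80 above the table: the collar is home when its underside rests here. Three pins (6 thick, 120 degrees apart) stick out of the spigot, their tops 12 above the shoulder; their directions cannot be known beforehand.
- gate_slot (a point): Centre of the slot's mouth, in the top of the gate box, 75 above the table. Slot 39 wide along its x, 8 along its y, 55 deep, vertical, with a 2 chamfer.
- collar: Loose knurled metal collar, 60 diameter (61.5 over the knurls), 36 high, 0.2 kg, 20 hole in its top; origin at the centre of its underside, z up. It starts resting on the pins, 12 above home. Three hidden keyways: a clockwise turn (from above) of 19 to 78 degrees brings them over the pins, good to about 5 degrees either way (its yaw tells nothing); then it goes straight down 12.
- collar_grip (a point): On the collar's axis, 24 above its underside: good height to grip its sides, any yaw (the barrel below is narrower). It takes under 1 N m to turn. In its 12 drop the collar meets a spring plunger after 4: about 3 N at first, 8 N when home; let go, it rises again about 8.
- blade: Gate blade, loose, upright in the rack: steel blade 36 (x) x 5 (y) x 45 long, then a steel shoulder 48 x 12 x 5, then a flat straight wooden handle 42 (x) x 14 (y) x 34 high; 0.12 kg. Origin at the centre of the blade's lower edge, z up along the blade; shoulder underside at 45, handle from 50 to 84. Grip the handle across its y. It goes into the slot either way round, down to its shoulder.
- blade_shoulder (a point): Centre of the underside of the gate blade's shoulder, 45 above the blade's lower edge; same axes as the blade.
- rack: Wooden rack, fixed on the table, 170 (x) x 70 (y) x 55 high, origin at its underside's centre; two slots 39 x 8, at its x = -37.5 and +37.5, 50 deep. The gate blade stands in one of them, the scraper in the other, their shoulders on the rack's top.
- scraper: Bystander: a scraper like the gate blade but with a round, waisted handle 26 in diameter, in the rack's other slot; origin at its lower edge.
- mould: Bystander: white plaster bowl, 100 across, 45 high.
- dish: Bystander: small terracotta bowl, 64 across, 40 high.
- jar: Bystander: white jar, 70 across, 110 high.
- rib: Bystander: flat steel plate 90 x 55 x 4 lying on the table.
- modeller: Bystander: spatula 190 long lying on the table.
- sieve: Bystander: wooden sieve ring 150 across, 55 high.
- offcut: Bystander: block of fired clay 70 x 45 x 30.
Mind the look-alikes: they are no part of the job. Leave any purple or turquoise look-alike of the collar alone.

How it is judged:
On the way, in this order (a step that is already met when the one before it is completed fails the run):
1. the gate blade is fully down in the gate slot and released (z of blade_shoulder in the frame of gate_slot below 0.003 m and horizontal distance between blade_shoulder and gate_slot below 0.004 m and angle between blade_shoulder's own z axis and vertical below 0.09 rad and contact force between the fingers and blade below 0.3 N), for 0.2 s.
2. the collar has dropped over the pins and is pushed home (z of collar in the frame of spigot_seat below 0.002 m and horizontal distance between collar and spigot_seat below 0.003 m and angle between collar's own z axis and vertical below 0.05 rad), for 0.2 s.
At the end, for the whole second after the job is handed in: Gate blade upright in the slot and released, shoulder within 3 mm of the gate box top and 4 mm of the slot centre; collar over the pins, level, still, its underside within 2 mm of the barrel's shoulder, with the fingers still on it (over 2 N), holding it against the spring (all of step 1 and all of step 2 and contact force between the fingers and collar above 2 N and linear speed of collar below 0.02 m/s); the arm keeps its last pose, push and grip.
It fails at once if a bystander is moved by more than 25 mm (distance of any of scraper, mould, dish, jar, rib, modeller, sieve, offcut from where it was at the start of the episode above 0.025 m).
It also fails if it takes over 58 s, if anything falls off the work surface, if the arm or the gripper's body presses on something with over 40 N, if the wrist force passes 120 N, or if a joint passes its speed limit or range.

## Working session

There is one attempt and no reset: what is moved stays moved. The work goes in short steps, Python scripts to look and compute and a tool call to move; the robot and the scene stay as the last step left them, time stands still between calls to the robot, and variables do not carry over. Pictures are saved under pics/ and viewed, at most 10 in all, crops included, and the job is handed in when it is done.

Besides the shell and the picture viewer there is one more tool, called after ">>>" as name(argument=value, ...) on one line, values as JSON. servo_tool: Moves the arm, as the interface text tells. Its arguments: {"type":"object","properties":{"motion":{"type":"array"}},"required":["motion"]}

```bash
mkdir -p pics
cat > h.py <<'E'
import numpy as np,cv2
from bench import ctrl
def shot(n,f=None):
    c=ctrl.camera(n)
    if f: cv2.imwrite('pics/'+f,c['pixels'][:,:,::-1])
    return c
def cloud(c):
    d=c['depth'];v,u=np.indices(d.shape)
    P=np.stack([(u-c['cx'])/c['fx']*d,(v-c['cy'])/c['fy']*d,d],-1)
    W=(P-np.array(c['t']))@np.array(c['R']); W[d==0]=np.nan
    return W
E
python3 - <<'E'
from h import *
for n in('top','side'):
    c=shot(n,n+'0.png'); np.savez(n+'0.npz',**c); print(n,c['fx'],c['cx'],c['cy'],np.round(c['R'],3).tolist(),np.round(c['t'],3))
o=ctrl.get_obs();print(o)
E
```

```text
top 425.87543173384233 315.2724871952083 198.2298338934468 [[0.024, -1.0, 0.01], [-0.995, -0.025, -0.1], [0.1, -0.007, -0.995]] [-0.023  0.585  1.277]
side 442.6791486795918 321.2175520902976 196.59643887244374 [[0.881, -0.472, -0.016], [-0.309, -0.552, -0.775], [0.357, 0.687, -0.632]] [-0.503  0.24   1.081]
{'time_s': 0.1, 'q': array([-1.32125282e+00,  1.81467675e-01,  1.60790276e+00,  2.69874198e-05,
        1.35373896e+00, -2.06292685e-01]), 'dq': array([-0.00063242, -0.00160144, -0.00158958, -0.00010705,  0.00089795,
        0.00036528]), 'joint_efforts': array([ 5.14856288e-05, -4.45878875e+01, -3.52237558e+01, -4.30496402e-04,
        4.06004197e-03,  1.34182201e-05]), 'eef_pos': array([ 0.25303924, -0.51584398,  0.2554762 ]), 'eef_rot': array([-7.58477777e-04,  9.74139290e-01,  2.25947046e-01, -3.22699302e-06]), 'wrist_force': array([0.04306974, 0.49284807, 0.21887083]), 'torque': array([-0.05069284, -0.01453003,  0.04262295]), 'grasp_force': 0.0, 'opening': 1.000381401357108}
```

View pics/top0.png

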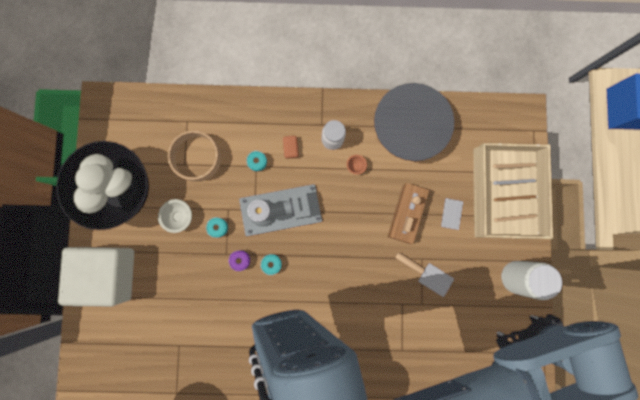

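View pics/side0.png

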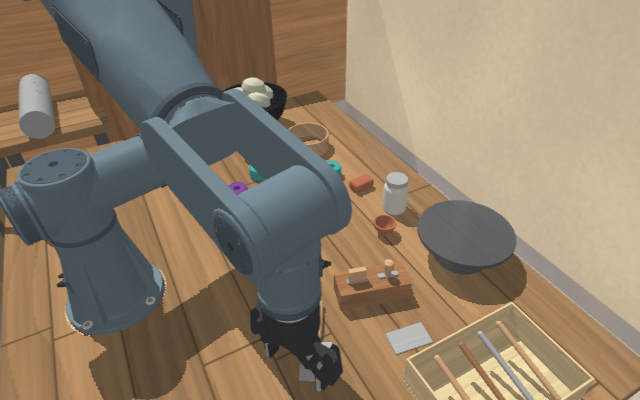

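The top view shows the extruder at (280,210), with the grey collar on its spigot at (259,211) and the gate box at (302,205). The rack is at (411,213) and has two handles, at (416,199) and (410,225). The side view shows a flat handle at (357,275) and a round one at (388,266). There are also turquoise and purple rings at (257,161), (217,228), (271,265) and (239,261), which are look-alikes standing on the table. I'll confirm with one enlarged crop.

Run:
```python
from h import *
T=dict(np.load('top0.npz'));S=dict(np.load('side0.npz'))
r=lambda a:cv2.resize(a[:,:,::-1],None,fx=4,fy=4,interpolation=cv2.INTER_CUBIC)
a=r(T['pixels'][175:250,235:435]);b=r(S['pixels'][245:315,322:422])
b=np.pad(b,((0,0),(0,400),(0,0)))
cv2.imwrite('pics/crop.png',np.vstack([a,b]))
Wt=cloud(T);Ws=cloud(S)
for u,v in[(259,211),(302,205),(416,199),(410,225)]: print('top',u,v,np.round(Wt[v,u],3))
for u,v in[(357,273),(388,265)]: print('side',u,v,np.round(Ws[v,u],3))
# heights map of top clusters
for nm,W,box in(('rack',Wt,(380,175,440,250)),('ext',Wt,(235,180,330,240))):
    x0,y0,x1,y1=box;P=W[y0:y1,x0:x1].reshape(-1,3);P=P[np.isfinite(P[:,2])]
    h,e=np.histogram(P[:,2],bins=np.arange(-.01,.15,.005));print(nm,[(round(b,3),int(n)) for b,n in zip(e,h) if n])
```

```text
top 259 211 [0.535 0.15  0.124]
top 302 205 [0.559 0.03  0.074]
top 416 199 [ 0.583 -0.301  0.1  ]
top 410 225 [ 0.507 -0.285  0.097]
side 357 273 [ 0.509 -0.29   0.088]
side 388 265 [ 0.578 -0.312  0.1  ]
rack [(np.float64(-0.01), 106), (np.float64(-0.005), 1468), (np.float64(0.0), 1343), (np.float64(0.005), 95), (np.float64(0.01), 18), (np.float64(0.015), 15), (np.float64(0.02), 17), (np.float64(0.025), 15), (np.float64(0.03), 15), (np.float64(0.035), 23), (np.float64(0.04), 19), (np.float64(0.045), 57), (np.float64(0.05), 552), (np.float64(0.055), 527), (np.float64(0.06), 48), (np.float64(0.065), 5), (np.float64(0.07), 7), (np.float64(0.075), 5), (np.float64(0.08), 8), (np.float64(0.085), 12), (np.float64(0.09), 53), (np.float64(0.095), 36), (np.float64(0.1), 29), (np.float64(0.105), 3)]
ext [(np.float64(-0.01), 63), (np.float64(-0.005), 1216), (np.float64(0.0), 1327), (np.float64(0.005), 476), (np.float64(0.01), 1077), (np.float64(0.015), 258), (np.float64(0.02), 59), (np.float64(0.025), 46), (np.float64(0.03), 26), (np.float64(0.035), 32), (np.float64(0.04), 18), (np.float64(0.045), 17), (np.float64(0.05), 43), (np.float64(0.055), 110), (np.float64(0.06), 129), (np.float64(0.065), 50), (np.float64(0.07), 167), (np.float64(0.075), 168), (np.float64(0.08), 13), (np.float64(0.09), 1), (np.float64(0.095), 1), (np.float64(0.1), 5), (np.float64(0.105), 6), (np.float64(0.11), 7), (np.float64(0.115), 26), (np.float64(0.12), 55), (np.float64(0.125), 221), (np.float64(0.13), 60)]
```

View pics/crop.png

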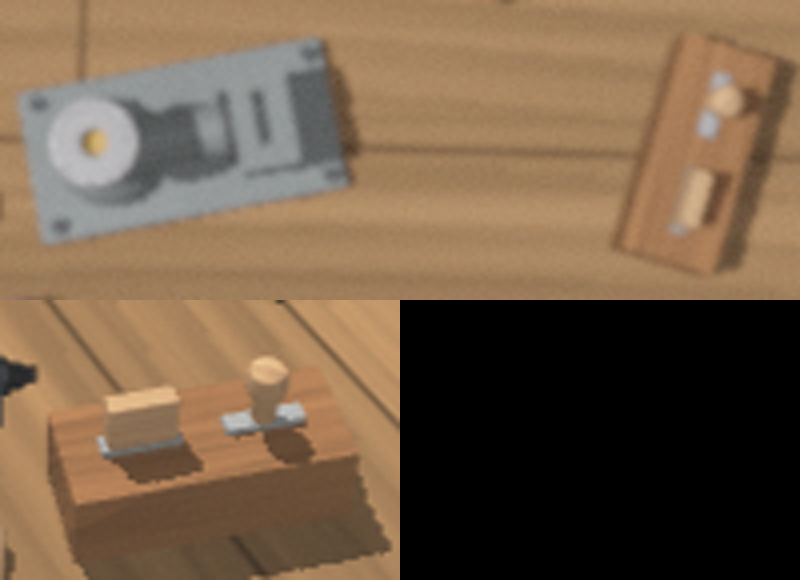

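The crop confirms it. The flat handle is at top pixel (409,224), and the round waisted scraper at (416,199) is the bystander. The plain metal ring on the spigot at (259,211) is the collar. Next I'll measure them.

```bash
cat >> h.py <<'E'
def rays(c,uv):
    uv=np.asarray(uv,float).reshape(-1,2)
    d=np.c_[(uv[:,0]-c['cx'])/c['fx'],(uv[:,1]-c['cy'])/c['fy'],np.ones(len(uv))]@np.array(c['R'])
    return -np.array(c['R']).T@np.array(c['t']),d
def onz(c,uv,z):
    o,d=rays(c,uv);return (o+d*((z-o[2])/d[:,2])[:,None])[:,:2]
def rect(P):
    (c,(w,h),a)=cv2.minAreaRect((P*1000).astype(np.float32))
    return np.round(c,1),round(w,1),round(h,1),round(a,1)
E
python3 - <<'E'
from h import *
T=dict(np.load('top0.npz'));W=cloud(T)
v,u=np.indices(T['depth'].shape)
def sel(box,z0,z1):
    x0,y0,x1,y1=box
    m=(u>=x0)&(u<x1)&(v>=y0)&(v<y1)&(W[...,2]>z0)&(W[...,2]<z1)
    n,l,s,_=cv2.connectedComponentsWithStats(m.astype(np.uint8)); m=l==1+np.argmax(s[1:,4])
    return np.c_[u[m],v[m]]
for nm,b,z0,z1,z in(('rack',(380,175,440,250),.045,.068,.055),('base',(235,180,330,240),.006,.02,.012),('box',(285,180,330,240),.066,.085,.075),('handle',(395,214,425,250),.08,.11,.094),('scr',(395,185,425,212),.08,.12,.1),('collar',(235,190,285,240),.115,.14,.128)):
    p=sel(b,z0,z1);P=onz(T,p,z);print(nm,len(p),*rect(P),'mean',np.round(P.mean(0)*1000,1),'z',np.round(np.median(W[p[:,1],p[:,0],2]),4))
g=cv2.cvtColor(T['pixels'],cv2.COLOR_RGB2GRAY)
print(g[195:215,293:310])
E
```

```text
rack 1188 [ 544.6 -291.8] 71.8 170.7 73.7 mean [ 544.6 -290.9] z 0.0549
base 1684 [547.8  98.6] 126.3 239.4 12.2 mean [545.8  95.5] z 0.0121
box 372 [560.7  39.1] 76.2 51.5 12.8 mean [561.1  36.9] z 0.0749
handle 80 [ 508.5 -280.2] 16.7 41.4 74.2 mean [ 508.2 -280.1] z 0.0931
scr 61 [ 580.1 -301.2] 23.5 23.3 0.1 mean [ 579.5 -300.7] z 0.1001
collar 362 [535.5 152. ] 60.3 57.6 46.6 mean [536.  151.7] z 0.1274
[[153 153 154 151 151 152 154 152 150 153 152 154 144 126 108  92  96]
 [153 153 153 151 150 145 143 147 149 151 153 151 146 132 110  97  98]
 [152 156 152 151 140 134 129 139 144 151 154 154 151 137 116  97  93]
 [150 154 152 147 131 113 105 124 139 151 151 156 150 138 120  95  92]
 [151 152 150 146 129 106  97 114 135 155 155 152 150 145 119 105  94]
 [149 153 152 151 136 115  95 107 136 148 153 152 153 143 127 107  94]
 [150 153 151 151 143 119 103 113 130 148 153 154 152 148 132 109  97]
 [146 155 155 153 143 124 111 108 126 146 154 153 155 149 134 114  98]
 [142 153 152 152 145 130 104 103 121 143 152 149 154 150 139 119 100]
 [138 151 152 151 150 132 108 102 120 138 149 151 151 151 139 125 101]
 [139 147 152 153 151 133 110 101 110 134 147 154 150 150 144 123 107]
 [133 146 151 152 150 138 114 100 109 130 149 154 150 150 151 135 109]
 [128 145 152 154 151 142 122 103 105 125 145 154 153 153 150 139 113]
 [124 141 152 154 152 145 127 103 101 121 147 153 152 150 150 139 118]
 [117 140 149 153 153 148 132 111 101 125 142 153 156 152 145 140 123]
 [110 133 147 150 150 153 137 122 119 129 144 152 152 151 150 144 127]
 [102 127 146 151 154 151 144 136 135 143 148 151 152 151 151 147 132]
 [ 99 125 145 151 153 150 149 147 147 152 152 150 151 153 152 150 136]
 [ 93 116 143 148 152 153 152 151 155 152 150 149 152 153 154 151 140]
 [ 89 116 140 150 153 151 150 154 153 154 151 151 150 149 152 148 134]]
```

```bash
cat >> h.py <<'E'
def tool():
    from scipy.spatial.transform import Rotation as R
    o=ctrl.get_obs();q=o['eef_rot'];return o,R.from_quat([q[1],q[2],q[3],q[0]]).as_matrix()
def go(p,yaw=None):
    o,M=tool();d=M.T@(np.array(p)-o['eef_pos'])*100
    y=np.degrees(np.arctan2(M[1,0],M[0,0]))
    tw=0 if yaw is None else -((yaw-y+90)%180-90)
    print('t',round(o['time_s'],2),'pos',np.round(o['eef_pos'],4),'yaw',round(y,2),'shift cm',np.round(d,2),'twist',round(tw,2),'F',np.round(o['wrist_force'],1),'open',round(o['opening'],3),'gf',round(o['grasp_force'],1))
E
python3 - <<'E'
from h import *
T=dict(np.load('top0.npz'))
g=cv2.cvtColor(T['pixels'],cv2.COLOR_RGB2GRAY).astype(float)
v,u=np.mgrid[195:213,296:305];w=np.clip(145-g[195:213,296:305],0,None)
P=onz(T,[[(u*w).sum()/w.sum(),(v*w).sum()/w.sum()]],.075);print('slot',P*1000, (u*w).sum()/w.sum(),(v*w).sum()/w.sum())
go([.5085,-.2805,.20],-16.1)
E
```

```text
slot [[562.89991536  36.96781376]] 299.7509090909091 203.71939393939394
t 0.1 pos [ 0.253  -0.5158  0.2555] yaw 26.12 shift cm [33.3  -9.88  5.57] twist 42.22 F [0.  0.5 0.2] open 1.0 gf 0.0
```

>>> servo_tool(motion=[[[5, -1.5, 0, 8.4, -1], [10, -3, 0.5, 16.8, -1], [15, -4.5, 1, 25.2, -1], [20, -6, 1.5, 33.6, -1], [25, -7.4, 2, 42, -1]]])

```text
time_s: 0.6
eef_pos: [0.4248, -0.3577, 0.2386]
eef_rot: [-0.0, 0.992, -0.122, -0.0]
wrist_force: [0.2, -0.6, 0.6]
opening: 0.997
grasp_force: 0.0
```

```bash
python3 -c "
from h import *
go([.5085,-.2805,.20],-16.1)"
```

```text
t 0.6 pos [ 0.4248 -0.3577  0.2386] yaw -14.04 shift cm [ 6.25 -9.51  3.86] twist 2.06 F [ 0.2 -0.6  0.6] open 0.997 gf 0.0
```

>>> servo_tool(motion=[[[2.5, -4, 1, 2, -1], [5, -8, 2.5, 2, -1], [6, -9.2, 3.3, 2, -1], [6, -9.2, 3.3, 2, -1], [6, -9.2, 3.3, 2, -1]]])

```text
time_s: 1.1
eef_pos: [0.5035, -0.2844, 0.2057]
eef_rot: [0.0, 0.991, -0.136, -0.001]
wrist_force: [-0.5, -0.9, 0.1]
opening: 0.999
grasp_force: 0.0
```

```bash
python3 -c "
from h import *
go([.5085,-.2805,.20],-16.1)
c=shot('wrist','w1.png');np.savez('w1.npz',**c);print(c['fx'],c['cx'],c['cy'],np.round(c['hand_eye'],3))"
```

```text
t 1.1 pos [ 0.5035 -0.2844  0.2057] yaw -15.67 shift cm [ 0.37 -0.51  0.57] twist 0.43 F [-0.5 -0.9  0.1] open 0.999 gf 0.0
309.70691628693146 315.8133707045413 196.0900781219732 [[-0.    -0.958 -0.286  0.072]
 [ 1.    -0.001  0.001 -0.001]
 [-0.001 -0.286  0.958 -0.118]
 [ 0.     0.     0.     1.   ]]
```

View pics/w1.png

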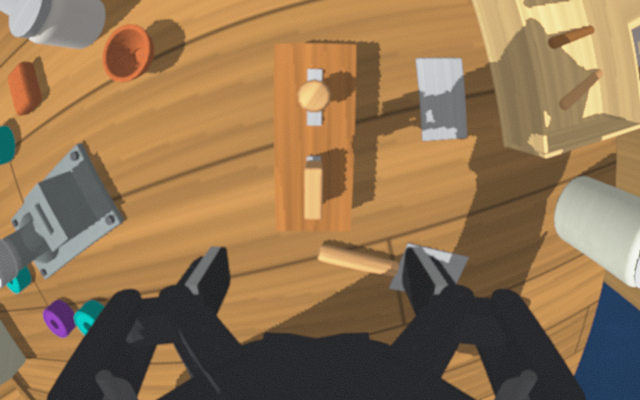

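The wrist view shows the flat handle at (313,190) and the round scraper at (313,95). Next I'll locate the handle and the slot from this view.

```bash
cat >> h.py <<'E'
def wcloud(c):
    o,M=tool();d=c['depth'];v,u=np.indices(d.shape)
    x,y=u-c['cx'],v-c['cy'];r=np.hypot(x,y)+1e-9;t=r/c['fx'];k=np.tan(t)/r
    P=np.stack([x*k*d,y*k*d,d,np.ones_like(d)],-1)@np.array(c['hand_eye']).T
    W=P[...,:3]@M.T+o['eef_pos'];W[(d==0)|(t>1.2)]=np.nan
    return W
def wrect(W,box,z0,z1):
    x0,y0,x1,y1=box;m=np.zeros(W.shape[:2],np.uint8)
    s=W[y0:y1,x0:x1,2];m[y0:y1,x0:x1]=(s>z0)&(s<z1)
    n,l,st,_=cv2.connectedComponentsWithStats(m);P=W[l==1+np.argmax(st[1:,4])]
    print(len(P),*rect(P[:,:2]),'mean',np.round(P.mean(0)*1000,1));return P
E
python3 -c "
from h import *
W=wcloud(dict(np.load('w1.npz')))
wrect(W,(290,150,340,230),.085,.102)
wrect(W,(290,60,340,130),.085,.112)
wrect(W,(265,30,370,240),.049,.06)
"
```

```text
944 [ 509.4 -283.3] 13.5 42.6 73.7 mean [ 510.8 -283.6   94.1]
862 [ 581.2 -304.3] 24.3 24.4 40.5 mean [ 580.9 -304.3  100.1]
12657 [ 545.4 -294. ] 70.6 171.0 73.8 mean [ 549.2 -295.2   55.5]
```

```bash
python3 -c "
from h import *
go([.509,-.282,.09],-16.2)"
```

```text
t 1.15 pos [ 0.5034 -0.2851  0.2062] yaw -15.74 shift cm [ 0.46 -0.45 11.62] twist 0.46 F [-0.  -0.  -0.1] open 1.003 gf 0.0
```

>>> servo_tool(motion=[[[0.5, -0.4, 4, 0.5, -1], [0.5, -0.4, 8, 0.5, -1], [0.5, -0.4, 10.6, 0.5, -0.3], [0.5, -0.4, 11.6, 0.5, 0], [0.5, -0.4, 11.6, 0.5, 0.3]]])

```text
time_s: 1.65
eef_pos: [0.5086, -0.2824, 0.0893]
eef_rot: [-0.001, 0.99, -0.142, -0.001]
wrist_force: [0.5, 0.5, 0.6]
opening: 0.512
grasp_force: 0.0
```

```bash
python3 -c "
from h import *
go([.509,-.282,.09],-16.2)"
```

```text
t 1.65 pos [ 0.5086 -0.2824  0.0893] yaw -16.31 shift cm [ 0.03 -0.05 -0.07] twist -0.11 F [0.5 0.5 0.6] open 0.512 gf 0.0
```

>>> servo_tool(motion=[[[0, 0, 0, 0, 1], [0, 0, 0, 0, 1], [0, 0, 0, 0, 1], [0, 0, 0, 0, 1], [0, 0, 0, 0, 1]]])

```text
time_s: 2.15
eef_pos: [0.5109, -0.283, 0.0923]
eef_rot: [0.001, 0.99, -0.141, 0.002]
wrist_force: [-1.4, -2.6, 7.1]
opening: 0.153
grasp_force: 59.3
```

>>> servo_tool(motion=[[[0, 0, 0, 0, 1], [0, 0, 0, 0, 1]]])

```text
time_s: 2.35
eef_pos: [0.5109, -0.283, 0.0923]
eef_rot: [0.001, 0.99, -0.141, 0.002]
wrist_force: [-1.3, -0.9, 6.7]
opening: 0.149
grasp_force: 59.3
```

>>> servo_tool(motion=[[[0, 0, -2, 0, 1], [0, 0, -5, 0, 1], [0, 0, -8, 0, 1], [0, 0, -11, 0, 1], [0, 0, -11, 0, 1]]])

```text
time_s: 2.85
eef_pos: [0.5122, -0.2832, 0.2055]
eef_rot: [0.002, 0.99, -0.141, 0.004]
wrist_force: [0.9, -0.3, -2.2]
opening: 0.152
grasp_force: 60.1
```

```bash
python3 -c "
from h import *
go([.50,.034,.20],12.3)"
```

```text
t 2.85 pos [ 0.5122 -0.2832  0.2055] yaw -16.18 shift cm [-10.02 -30.13   0.35] twist -28.48 F [ 0.9 -0.3 -2.2] open 0.152 gf 60.1
```

>>> servo_tool(motion=[[[-1.6, -4.8, 0, -6, 1], [-3.2, -9.6, 0, -12, 1], [-4.8, -14.4, 0, -18, 1], [-6.4, -19.2, 0, -24, 1], [-8, -24, 0, -28.5, 1]]])

```text
time_s: 3.35
eef_pos: [0.4991, -0.0297, 0.1992]
eef_rot: [-0.0, 0.994, 0.109, -0.0]
wrist_force: [1.0, -0.5, -2.1]
opening: 0.153
grasp_force: 60.0
```

```bash
python3 -c "
from h import *
go([.50,.034,.20],12.3)"
```

```text
t 3.35 pos [ 0.4991 -0.0297  0.1992] yaw 12.5 shift cm [ 1.46 -6.2  -0.07] twist 0.2 F [ 1.  -0.5 -2.1] open 0.153 gf 60.0
```

>>> servo_tool(motion=[[[0.7, -3.1, 0, 0, 1], [1.4, -5.8, 0, 0, 1], [1.4, -5.8, 0, 0, 1], [1.4, -5.8, 0, 0, 1]]])

```text
time_s: 3.75
eef_pos: [0.501, 0.0284, 0.1994]
eef_rot: [0.0, 0.994, 0.108, -0.0]
wrist_force: [-0.4, -0.5, -1.5]
opening: 0.151
grasp_force: 60.2
```

```bash
python3 -c "
from h import *
go([.50,.034,.20],12.3)
c=shot('wrist','w2.png');np.savez('w2.npz',**c)"
```

```text
t 3.75 pos [0.501  0.0284 0.1994] yaw 12.41 shift cm [ 0.03 -0.57 -0.06] twist 0.11 F [-0.4 -0.5 -1.5] open 0.151 gf 60.2
```

View pics/w2.png

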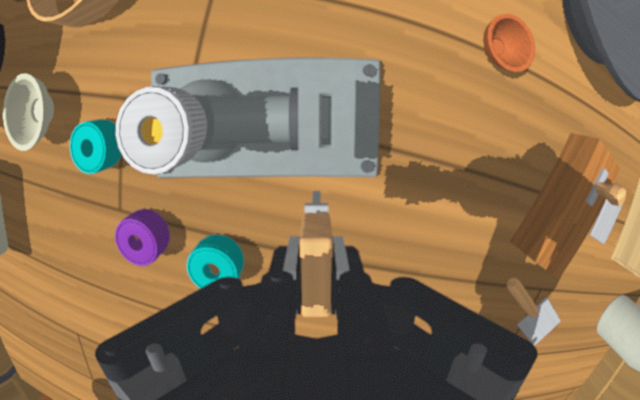

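```bash
python3 -c "
from h import *
c=dict(np.load('w2.npz'));W=wcloud(c);o,M=tool()
Tl=(W-o['eef_pos'])@M
m=(abs(Tl[...,1])<.012)&(Tl[...,2]<.1)&(Tl[...,2]>-.02)&(abs(Tl[...,0])<.05)
P=Tl[m]*1000
for z in range(-14,90,4):
    s=P[(P[:,2]>=z)&(P[:,2]<z+4)]
    if len(s)>3: print(z,len(s),'x',np.round(np.percentile(s[:,0],[2,50,98]),1),'y',np.round(np.percentile(s[:,1],[2,50,98]),1))
p=wrect(W,(290,80,370,160),.068,.082)
p=wrect(W,(110,80,200,180),.12,.135)
p=wrect(W,(145,50,390,180),.007,.018)
g=cv2.cvtColor(c['pixels'],cv2.COLOR_RGB2GRAY)
print(g[88:152:4,312:340:2])
# slot: dark blob, project via z=.075
b=(g[88:152,312:340]<110).astype(np.uint8);n,l,st,ce=cv2.connectedComponentsWithStats(b);print(st[1:],ce[1:]+[312,88])
vv,uu=np.nonzero(l==1+np.argmax(st[1:,4]));x,y=uu+312-c['cx'],vv+88-c['cy'];r=np.hypot(x,y);t=r/c['fx']
H=np.array(c['hand_eye']);d=np.c_[x/r*np.sin(t),y/r*np.sin(t),np.cos(t)]@H[:3,:3].T@M.T;oo=H[:3,3]@M.T+o['eef_pos']
Q=(oo+d*((.075-oo[2])/d[:,2])[:,None])[:,:2];print('slot',rect(Q),Q.mean(0))
"
```

```text
-14 570 x [-10.3   4.9  11.3] y [-11.   -7.4  10.2]
-10 160 x [-10.5  11.   11.6] y [-11.6   5.8  11.6]
-6 668 x [-18.9   4.8  18.2] y [-10.7  -0.9  10.7]
-2 2091 x [-19.8   4.4  20. ] y [-8.2 -1.1  7.8]
2 217 x [10.3 19.6 20.5] y [-11.6  -0.6  11.3]
6 189 x [10.5 19.7 20.6] y [-11.5   0.3  11.3]
10 143 x [10.5 19.7 20.5] y [-11.4  -0.1  11.3]
14 163 x [10.5 19.6 20.6] y [-11.5  -0.1  11.4]
18 112 x [10.5 19.9 20.5] y [-11.2   0.1  11.1]
22 88 x [18.5 20.  20.6] y [-7.6 -1.   5.5]
26 57 x [19.1 20.  20.3] y [-7.1 -1.   5.5]
30 206 x [19.4 21.4 23.5] y [-6.7 -0.8  5.1]
34 41 x [22.8 23.1 23.3] y [-6.4 -0.5  4.8]
54 5 x [16.8 17.  17.1] y [-2.7 -1.   0.7]
58 22 x [16.4 17.  17.7] y [-2.8 -0.4  1.4]
62 13 x [16.8 17.2 17.3] y [-2.8 -1.   1.5]
66 8 x [16.6 16.8 17. ] y [-2.8 -0.7  0.8]
70 18 x [16.5 17.1 17.5] y [-2.9 -1.   0.9]
74 9 x [16.9 17.1 17.4] y [-2.9 -1.   0.9]
78 16 x [16.8 17.1 17.7] y [-3.  -0.7  1. ]
82 5 x [16.5 16.7 17.4] y [-2.9 -2.3  0.9]
4217 [562.8  37.2] 63.0 51.1 12.0 mean [563.2  35.5  74.8]
4853 [538.2 150.6] 60.4 60.1 79.6 mean [539.  148.1 127.4]
11225 [549.4  9
[... 415 characters left out ...]
151 109 102 102 102  93 113 163 169 166 168]
 [166 166 169 152 110  98 101 101  95 108 164 168 165 166]
 [166 167 166 150 108  99 101  99  94 108 164 168 168 167]
 [162 164 164 150 107 101 100 101  94 110 162 166 164 165]
 [165 165 167 151 112  99  95  99  95 112 162 166 165 163]
 [165 166 170 150 109 101  99  98  93 111 161 166 163 163]
 [165 168 169 151 103 101  98 100  93 108 161 166 164 164]
 [162 165 168 149 110  90  89  86  86 112 163 167 164 164]
 [161 167 166 150 108  98 101 105 108 127 166 165 162 164]
 [163 165 161 158 152 153 153 156 159 162 163 165 164 163]]
[[  8   7  11  51 488]] [[324.93442623 119.7192623 ]]
slot (array([562.9,  34.9]), 39.2, 7.8, 12.4) [0.563112   0.03502552]
```

The picture shows the blade held upright in the fingers, with its tip at (317,195), the slot at (325,119) and the collar at (152,130). The slot is at (562.9, 34.9), yaw 12.3, and the blade is offset by (-0.9, -0.9) mm in the tool frame.

```bash
python3 -c "
from h import *
go([.5640,.0342,.17],12.3)"
```

```text
t 3.8 pos [0.5011 0.0276 0.1995] yaw 12.33 shift cm [6.28 0.7  2.95] twist 0.03 F [-0.4 -0.6 -1.2] open 0.152 gf 60.2
```

>>> servo_tool(motion=[[[3, 0.3, 1, 0, 1], [6, 0.7, 2, 0, 1], [6.3, 0.7, 2.6, 0, 1], [6.3, 0.7, 2.8, 0, 1], [6.3, 0.7, 2.8, 0, 1]]])

```text
time_s: 4.3
eef_pos: [0.5633, 0.0337, 0.1712]
eef_rot: [-0.0, 0.994, 0.107, -0.001]
wrist_force: [-1.2, 0.6, -1.4]
opening: 0.152
grasp_force: 60.1
```

```bash
python3 -c "
from h import *
go([.5640,.0342,.15],12.3)"
```

```text
t 4.3 pos [0.5633 0.0337 0.1712] yaw 12.24 shift cm [ 0.08 -0.03  2.12] twist -0.06 F [-1.2  0.6 -1.4] open 0.152 gf 60.1
```

>>> servo_tool(motion=[[[0.1, -0.05, 0.5, 0, 1], [0.1, -0.05, 1, 0, 1], [0.1, -0.05, 1.5, 0, 1], [0.1, -0.05, 2, 0, 1], [0.1, -0.05, 2, 0, 1]]])

```text
time_s: 4.8
eef_pos: [0.5647, 0.0352, 0.1511]
eef_rot: [-0.0, 0.994, 0.107, -0.001]
wrist_force: [-0.3, -0.3, -1.3]
opening: 0.155
grasp_force: 60.1
```

```bash
python3 -c "
from h import *
go([.5640,.0342,.15],12.3)"
```

```text
t 4.8 pos [0.5647 0.0352 0.1511] yaw 12.3 shift cm [-0.09  0.09  0.11] twist 0.0 F [-0.3 -0.3 -1.3] open 0.155 gf 60.1
```

>>> servo_tool(motion=[[[0, 0.02, 1, 0, 1], [0, 0.04, 2, 0, 1], [0, 0.05, 2.8, 0, 1], [0, 0.05, 3.4, 0, 1], [0, 0.05, 3.7, 0, 1]]])

```text
time_s: 5.3
eef_pos: [0.5652, 0.0347, 0.114]
eef_rot: [-0.0, 0.994, 0.107, -0.001]
wrist_force: [0.1, 0.3, -1.6]
opening: 0.149
grasp_force: 60.2
```

>>> servo_tool(motion=[[[0, 0, 0.2, 0, 1], [0, 0, 0.4, 0, 1], [0, 0, 0.6, 0, 1], [0, 0, 0.6, 0, 1]]])

```text
time_s: 5.7
eef_pos: [0.5656, 0.0346, 0.1123]
eef_rot: [0.0, 0.994, 0.107, -0.0]
wrist_force: [-12.9, 0.4, 22.3]
opening: 0.154
grasp_force: 63.6
```

>>> servo_tool(motion=[[[0, 0, -0.3, 0, 0], [0, 0, -0.3, 0, 0], [0, 0, -0.3, 0, 0], [0, 0, -2, 0, 0], [0, 0, -5, 0, 0]]])

```text
time_s: 6.2
eef_pos: [0.5636, 0.0348, 0.1568]
eef_rot: [-0.001, 0.994, 0.107, -0.003]
wrist_force: [-0.2, -0.2, 1.2]
opening: 0.501
grasp_force: 0.0
```

>>> servo_tool(motion=[[[0, 0, -4, 0, -1], [-4, 0, -5, 0, -1], [-8, 0, -5, 0, -1], [-8, 0, -5, 0, -1]]])

```text
time_s: 6.6
eef_pos: [0.4829, 0.0178, 0.2078]
eef_rot: [-0.0, 0.994, 0.107, -0.002]
wrist_force: [0.4, 0.7, 0.4]
opening: 1.001
grasp_force: 0.0
```

```bash
python3 -c "
from h import *
c=shot('wrist','w3.png');np.savez('w3.npz',**c);W=wcloud(c);go([.537,.151,.2],12.3)
wrect(W,(270,60,380,260),.108,.12)
wrect(W,(270,60,380,260),.068,.0775)
wrect(W,(270,60,380,260),.0775,.086)
wrect(W,(60,80,260,260),.12,.135)"
```

```text
t 6.65 pos [0.4854 0.0176 0.2086] yaw 12.25 shift cm [  7.87 -11.94   0.86] twist -0.05 F [ 1.4 -0.2  0.5] open 0.997 gf 0.0
1226 [566.9  34.9] 41.5 13.5 12.1 mean [566.9  35.2 114.9]
3453 [560.4  37.6] 66.5 51.9 12.4 mean [558.6  35.3  75.5]
16 [544.3  30.2] 0.1 11.7 12.3 mean [544.3  30.2  81.2]
3642 [533.1 150.6] 46.8 61.0 5.5 mean [535.6 147.8 128.1]
```

View pics/w3.png

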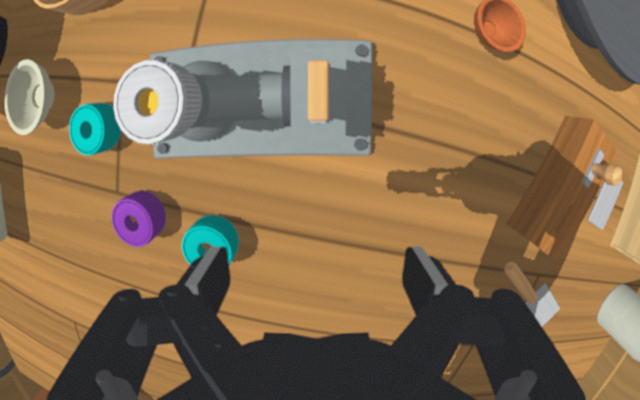

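The blade is seated, with the handle top at 114.9 mm, and released. The collar is at (152,102), untouched. Next I'll move above it.

```bash
python3 -c "
from h import *
go([.5375,.151,.2],45);print(tool()[0]['q'])"
```

```text
t 6.65 pos [0.4854 0.0176 0.2086] yaw 12.25 shift cm [  7.92 -11.93   0.86] twist -32.75 F [ 1.4 -0.2  0.5] open 0.997 gf 0.0
[-2.08703976e-01  3.00576876e-02  1.87352410e+00 -8.92186324e-07
  1.23888316e+00  1.14828193e+00]
```

>>> servo_tool(motion=[[[2, -3, 0, -8, -1], [4, -6, 0, -16, -1], [6, -9, 0, -24, -1], [7.9, -12, 0.5, -32, -1], [7.9, -12, 0.8, -33, -1]]])

```text
time_s: 7.15
eef_pos: [0.5408, 0.1553, 0.2007]
eef_rot: [-0.0, 0.921, 0.388, 0.001]
wrist_force: [0.2, -0.1, 0.4]
opening: 0.998
grasp_force: 0.0
```

>>> servo_tool(motion=[[[0, 0, 0, 0, -1], [0, 0, 0, 0, -1]]])

```text
time_s: 7.35
eef_pos: [0.5391, 0.1512, 0.2006]
eef_rot: [0.0, 0.923, 0.384, -0.0]
wrist_force: [-0.8, -0.2, 0.0]
opening: 1.001
grasp_force: 0.0
```

```bash
python3 -c "
from h import *
c=shot('wrist');W=wcloud(c);go([.5375,.151,.118],45)
P=wrect(W,(100,150,540,400),.122,.133)
P=W[np.isfinite(W[...,2])&(abs(W[...,2]-.128)<.004)&(np.hypot(W[...,0]-.5375,W[...,1]-.151)<.045)]
print(len(P),cv2.minEnclosingCircle((P[:,:2]*1000).astype(np.float32)))"
```

```text
t 7.4 pos [0.5391 0.1509 0.2009] yaw 45.18 shift cm [-0.11 -0.12  8.29] twist 0.18 F [-0.4 -0.   0.8] open 1.004 gf 0.0
5448 [538.  152.6] 60.4 59.9 70.0 mean [539.  153.6 127.9]
5313 ((537.6214599609375, 152.2613525390625), 30.33127784729004)
```

>>> servo_tool(motion=[[[-0.08, -0.15, 3, 0, -1], [-0.08, -0.15, 6, 0, -1], [-0.08, -0.15, 7.6, 0, -1], [-0.08, -0.15, 8.3, 0, -1], [-0.08, -0.15, 8.3, 0, -0.3]]])

```text
time_s: 7.9
eef_pos: [0.537, 0.1514, 0.1175]
eef_rot: [-0.0, 0.923, 0.384, -0.001]
wrist_force: [-0.5, -0.2, 0.4]
opening: 0.859
grasp_force: 0.0
```

>>> servo_tool(motion=[[[0, 0, 0, 0, -0.2], [0, 0, 0, 0, 0], [0, 0, 0, 0, 0.3], [0, 0, 0, 0, 0.6], [0, 0, 0, 0, 1]]])

```text
time_s: 8.4
eef_pos: [0.5385, 0.152, 0.1195]
eef_rot: [0.001, 0.923, 0.385, 0.001]
wrist_force: [0.6, -2.1, 5.8]
opening: 0.678
grasp_force: 64.4
```

```bash
python3 -c "
from h import *
go([.5375,.151,.118],45)"
```

```text
t 8.4 pos [0.5385 0.152  0.1195] yaw 45.3 shift cm [-0.15 -0.    0.15] twist 0.3 F [ 0.6 -2.1  5.8] open 0.678 gf 64.4
```

>>> servo_tool(motion=[[[0, 0, 0.1, 3, 1], [0, 0, 0.1, 6, 1], [0, 0, 0.1, 9, 1], [0, 0, 0.1, 12, 1], [0, 0, 0.1, 12, 1]]])

```text
time_s: 8.9
eef_pos: [0.5391, 0.1523, 0.1193]
eef_rot: [0.001, 0.958, 0.286, 0.002]
wrist_force: [-0.3, -0.4, 10.1]
opening: 0.681
grasp_force: 64.8
```

```bash
python3 -c "
from h import *
go([.5375,.151,.118],45);print(tool()[0]['torque'])"
```

```text
t 8.9 pos [0.5391 0.1523 0.1193] yaw 33.2 shift cm [-0.21  0.02  0.13] twist -11.8 F [-0.3 -0.4 10.1] open 0.681 gf 64.8
[-0.14650403  0.08925555 -0.13437407]
```

>>> servo_tool(motion=[[[0, 0, 0, 3, 1], [0, 0, 0, 6, 1], [0, 0, 0, 9, 1], [0, 0, 0, 12, 1], [0, 0, 0, 12, 1]]])

```text
time_s: 9.4
eef_pos: [0.5391, 0.1522, 0.1193]
eef_rot: [0.0, 0.983, 0.184, 0.002]
wrist_force: [-1.5, -1.0, 11.0]
opening: 0.677
grasp_force: 64.8
```

>>> servo_tool(motion=[[[0, 0, 0, 2, 1], [0, 0, 0, 4, 1], [0, 0, 0, 6, 1], [0, 0, 0, 8, 1], [0, 0, 0, 8, 1]]])

```text
time_s: 9.9
eef_pos: [0.5392, 0.152, 0.1194]
eef_rot: [0.0, 0.993, 0.115, 0.002]
wrist_force: [-0.6, -1.7, 11.7]
opening: 0.679
grasp_force: 64.9
```

Turned 32° so far with no drop.

>>> servo_tool(motion=[[[0, 0, 0, 2, 1], [0, 0, 0, 4, 1], [0, 0, 0, 6, 1], [0, 0, 0, 8, 1], [0, 0, 0, 8, 1]]])

```text
time_s: 10.4
eef_pos: [0.5391, 0.152, 0.1193]
eef_rot: [0.0, 0.999, 0.046, 0.002]
wrist_force: [-1.0, -3.1, 10.4]
opening: 0.678
grasp_force: 64.8
```

>>> servo_tool(motion=[[[0, 0, 0, 2, 1], [0, 0, 0, 4, 1], [0, 0, 0, 6, 1], [0, 0, 0, 8, 1], [0, 0, 0, 8, 1]]])

```text
time_s: 10.9
eef_pos: [0.5381, 0.1521, 0.1178]
eef_rot: [0.0, 1.0, -0.024, 0.001]
wrist_force: [1.7, -0.9, 2.7]
opening: 0.679
grasp_force: 64.0
```

It dropped at about 45° of turn, so I'll push it home.

>>> servo_tool(motion=[[[0, 0, 0.2, 0, 1], [0, 0, 0.4, 0, 1], [0, 0, 0.6, 0, 1], [0, 0, 0.8, 0, 1], [0, 0, 0.8, 0, 1]]])

```text
time_s: 11.4
eef_pos: [0.5385, 0.1515, 0.1117]
eef_rot: [0.0, 1.0, -0.024, 0.001]
wrist_force: [-3.7, -4.3, 15.7]
opening: 0.684
grasp_force: 64.1
```

```bash
python3 -c "
from h import *
go([.5375,.151,.1074],-2);print(tool()[0]['torque'])"
```

```text
t 11.4 pos [0.5385 0.1515 0.1117] yaw -2.73 shift cm [-0.1   0.05  0.43] twist -0.73 F [-3.7 -4.3 15.7] open 0.684 gf 64.1
[-0.91799977  0.64839858 -0.84705115]
```

>>> servo_tool(motion=[[[0, 0, 0, -1, 1], [0, 0, 0, -2, 1], [0, 0, 0, -2, 1]]])

```text
time_s: 11.7
eef_pos: [0.5389, 0.1514, 0.1112]
eef_rot: [0.0, 1.0, -0.007, 0.002]
wrist_force: [-1.1, -4.9, 13.5]
opening: 0.675
grasp_force: 63.1
```

```bash
python3 -c "
from h import *
go([.5375,.151,.1074],-2);print(tool()[0]['torque'])"
```

```text
t 11.7 pos [0.5389 0.1514 0.1112] yaw -0.79 shift cm [-0.14  0.05  0.38] twist 1.21 F [-1.1 -4.9 13.5] open 0.675 gf 63.1
[-0.8767216   0.07507411 -1.22316268]
```

Turning back increased the resisting torque, so it needs more clockwise turn.

>>> servo_tool(motion=[[[0, 0, 0, 2, 1], [0, 0, 0, 4, 1], [0, 0, 0, 6, 1], [0, 0, 0, 6, 1]]])

```text
time_s: 12.1
eef_pos: [0.5384, 0.152, 0.1099]
eef_rot: [-0.0, 0.998, -0.058, 0.001]
wrist_force: [2.0, -2.3, 4.9]
opening: 0.678
grasp_force: 64.1
```

```bash
python3 -c "
from h import *
go([.5375,.151,.1074],-2);print(tool()[0]['torque'])"
```

```text
t 12.1 pos [0.5384 0.152  0.1099] yaw -6.68 shift cm [-0.08  0.11  0.25] twist -4.68 F [ 2.  -2.3  4.9] open 0.678 gf 64.1
[-0.32886279 -0.36134806 -0.08919866]
```

>>> servo_tool(motion=[[[-0.03, 0.03, 0.2, 0, 1], [-0.03, 0.03, 0.4, 0, 1], [-0.03, 0.03, 0.5, 0, 1], [-0.03, 0.03, 0.6, 0, 1], [-0.03, 0.03, 0.6, 0, 1]]])

```text
time_s: 12.6
eef_pos: [0.5385, 0.152, 0.1076]
eef_rot: [-0.0, 0.998, -0.058, 0.002]
wrist_force: [-11.4, -3.7, 34.1]
opening: 0.68
grasp_force: 67.1
```

```bash
python3 -c "
from h import *
go([.5375,.151,.1074],-2);print(tool()[0]['torque'])
c=shot('wrist');W=wcloud(c);o=tool()[0]['eef_pos']
P=W[np.isfinite(W[...,2])&(W[...,2]>.105)&(W[...,2]<.135)&(np.hypot(W[...,0]-.5375,W[...,1]-.151)<.028)];h,e=np.histogram(P[:,2],bins=np.arange(.105,.136,.001));print(list(zip(np.round(e,3),h)))
c=shot('top');W=cloud(c)
P=W[np.isfinite(W[...,2])&(W[...,2]>.105)&(W[...,2]<.135)&(np.hypot(W[...,0]-.5375,W[...,1]-.151)<.028)];print(len(P))
c=shot('side');W=cloud(c)
P=W[np.isfinite(W[...,2])&(W[...,2]>.105)&(W[...,2]<.135)&(np.hypot(W[...,0]-.5375,W[...,1]-.151)<.028)];print(len(P))"
```

```text
t 12.6 pos [0.5385 0.152  0.1076] yaw -6.6 shift cm [-0.09  0.12  0.02] twist -4.6 F [-11.4  -3.7  34.1] open 0.68 gf 67.1
[-0.38870095  1.6423926  -0.11322793]
[(np.float64(0.105), np.int64(8)), (np.float64(0.106), np.int64(8)), (np.float64(0.107), np.int64(13)), (np.float64(0.108), np.int64(63)), (np.float64(0.109), np.int64(668)), (np.float64(0.11), np.int64(528)), (np.float64(0.111), np.int64(99)), (np.float64(0.112), np.int64(84)), (np.float64(0.113), np.int64(149)), (np.float64(0.114), np.int64(913)), (np.float64(0.115), np.int64(5233)), (np.float64(0.116), np.int64(3417)), (np.float64(0.117), np.int64(211)), (np.float64(0.118), np.int64(21)), (np.float64(0.119), np.int64(19)), (np.float64(0.12), np.int64(22)), (np.float64(0.121), np.int64(29)), (np.float64(0.122), np.int64(24)), (np.float64(0.123), np.int64(24)), (np.float64(0.124), np.int64(40)), (np.float64(0.125), np.int64(16)), (np.float64(0.126), np.int64(0)), (np.float64(0.127), np.int64(0)), (np.float64(0.128), np.int64(0)), (np.float64(0.129), np.int64(0)), (np.float64(0.13), np.int64(0)), (np.float64(0.131), np.int64(0)), (np.float64(0.132), np.int64(0)), (np.float64(0.133), np.int64(0)), (np.float64(0.134), np.int64(0)), (np.float64(0.135), np.int64(0))]
0
91
```

>>> servo_tool(motion=[[[0, 0, -0.1, 0, 1], [0, 0, -0.15, 0, 1], [0, 0, -0.15, 0, 1], [0, 0, -0.15, 0, 1], [0, 0, -0.15, 0, 1]]])

```text
time_s: 13.25
eef_pos: [0.5385, 0.152, 0.1076]
eef_rot: [-0.0, 0.998, -0.058, 0.002]
wrist_force: [-4.9, -2.3, 21.3]
opening: 0.674
grasp_force: 65.6
```

```bash
python3 -c "
from h import *
go([.5375,.151,.1074],-2);print(tool()[0]['torque'])
c=shot('wrist','w5.png');W=wcloud(c)
m=np.isfinite(W[...,2])&(abs(W[...,2]-.1155)<.0025)
P=W[m&(np.hypot(W[...,0]-.5375,W[...,1]-.151)<.028)]
A=np.c_[P[:,:2]-P[:,:2].mean(0),np.ones(len(P))];print('plane',np.linalg.lstsq(A,P[:,2],rcond=None)[0])
P=W[np.isfinite(W[...,2])&(abs(W[...,2]-.115)<.008)&(np.hypot(W[...,0]-.564,W[...,1]-.035)<.03)];print('blade',len(P),rect(P[:,:2]),np.median(P[:,2]))"
```

```text
t 13.25 pos [0.5385 0.152  0.1076] yaw -6.6 shift cm [-0.08  0.11  0.02] twist -4.6 F [-4.9 -2.3 21.3] open 0.674 gf 65.6
[-0.25242195  0.75453053 -0.06938626]
plane [-0.00153395 -0.00055487  0.11578994]
blade 2207 (array([564.4,  35.7]), 42.8, 16.0, 12.5) 0.1135134815271137
```

View pics/w5.png

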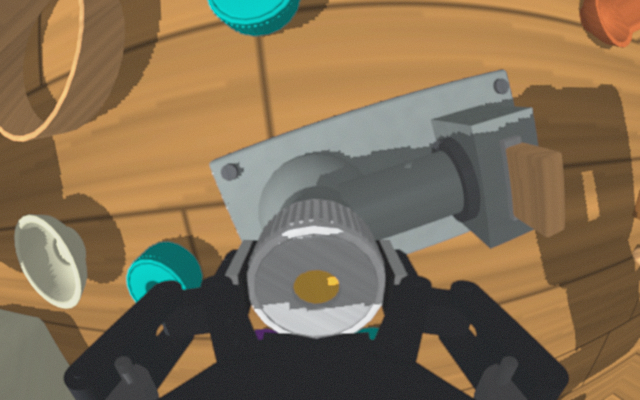

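The collar at (317,285) is gripped, level and home, with its top at 115.8 mm. The blade at (535,188) is seated and released. Handing in.

```bash
python3 -c "
from bench import ctrl
print(ctrl.hand_in())"
```

```text
the job is handed in; nothing more can be done
None
```

I handed the job in at about 13 s: the gate blade is fully down in the slot and released, and the collar is over the pins, held home with about 21 N; no verdict came back.

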